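# Clear the snack board at closing: tip the mandarins into the pan, bin the oat bars

## Task

Clear the snack board: raise it by its handle so that the three mandarins roll off its open end into the steel pan while the two oat bars stay lying on the board; do not touch the fruit with the robot. Then lay the board back flat on the crate where it was and put both bars into the grey bin, leaving the jug, tamper and cup alone.

Things in the scene. Friction and masses are not known exactly. Their poses are not given: they have to be found in the camera images.
- riser: Upturned dark wooden crate used as a display riser, 200 x 200 mm, 130 mm high, does not move. Origin: centre of its underside on the counter; z up. The board lies on its flat top and overhangs it at both ends. When the handle is raised the board tips about the crate's top edge, which lies under the board at board y = -85 mm.
- board: Loose slatted bread board, pale wood, 0.45 to 0.7 kg. Origin: centre of the underside of its body; x across, y towards the handle, z up. Body 228 (x) by 266 mm (y). Slats run across it, 26 mm wide, 14 mm gaps, tops 24 mm above the underside. Side rails (inner faces at x = +-100 mm) and a rail at the handle end stand 12 mm above the slats.
- board_handle (a point): Centre of the board's paddle handle: 34 mm wide (along board x), 20 mm thick, from y = 133 to 250 mm of the board. The point is at (0, 185, 14) mm in the board's frame. The handle sticks out free beyond the crate, its underside about 134 mm above the counter.
- board_end (a point): Middle of the board's open end at slat height, (0, -133, 24) mm in the board's frame, over the pan. No rail here: the fruit rolls off. It sits in the gaps and starts to roll when the board is tipped about 13 degrees. Tip slowly, 15 to 24 degrees is enough; beyond about 26 degrees the bars may slide.
- mandarin0: Mandarin, an orange ball 66 mm across, about 0.12 kg. Origin at its centre; its axes turn as it rolls.
- mandarin1: As mandarin0.
- mandarin2: As mandarin0.
- bar0: Wrapped oat bar, teal with a pale label on top, 40 mm wide (x) by 95 mm long (y) by 18 mm thick, 60 g, lying flat on the slats near the handle end, roughly along the board. Origin: centre of its underside. Thin wrapper ends show 8 mm beyond each end.
- bar1: As bar0.
- pan: Open stainless food pan on the counter under the board's open end, 265 mm (x) by 162 mm (y) over the rim, 100 mm high, walls and floor 3 mm, 0.8 kg, loose. Origin: centre of its underside.
- bin: Open grey plastic stock bin on the counter, 210 mm (x) by 160 mm (y), 55 mm high, walls and floor 4 mm, 0.45 kg, loose. Origin: centre of its underside.
- milk_jug: Steel milk jug, 90 mm across, 105 mm tall, a bystander. Origin: centre of its underside.
- tamper: Dark steel coffee tamper standing upright, 58 mm across, 90 mm tall, a bystander. Origin: centre of its underside.
- espresso_cup: White espresso cup, 64 mm across, 58 mm tall, a bystander. Origin: centre of its underside.

How it is judged (in metres and radians):
On the way:
1. all three mandarins are in the pan while both bars still lie on the board (x of mandarin0 in the frame of pan between -0.13 and 0.13 m and y of mandarin0 in the frame of pan between -0.08 and 0.08 m and z of mandarin0 in the frame of pan between 0 and 0.085 m and x of mandarin1 in the frame of pan between -0.13 and 0.13 m and y of mandarin1 in the frame of pan between -0.08 and 0.08 m and z of mandarin1 in the frame of pan between 0 and 0.085 m and x of mandarin2 in the frame of pan between -0.13 and 0.13 m and y of mandarin2 in the frame of pan between -0.08 and 0.08 m and z of mandarin2 in the frame of pan between 0 and 0.085 m and x of bar0 in the frame of board between -0.1 and 0.1 m and y of bar0 in the frame of board between -0.133 and 0.133 m and z of bar0 in the frame of board between 0.015 and 0.05 m and x of bar1 in the frame of board between -0.1 and 0.1 m and y of bar1 in the frame of board between -0.133 and 0.133 m and z of bar1 in the frame of board between 0.015 and 0.05 m), for 0.2 s.
At the end, for the whole second after the job is handed in: All three mandarins lie inside the pan, both bars lie inside the grey bin (below its rim) and are at rest, and the board lies flat on the crate (within 4 degrees of level) within 40 mm of where it started, pan and bin upright (x of mandarin0 in the frame of pan between -0.13 and 0.13 m and y of mandarin0 in the frame of pan between -0.08 and 0.08 m and z of mandarin0 in the frame of pan between 0 and 0.085 m and x of mandarin1 in the frame of pan between -0.13 and 0.13 m and y of mandarin1 in the frame of pan between -0.08 and 0.08 m and z of mandarin1 in the frame of pan between 0 and 0.085 m and x of mandarin2 in the frame of pan between -0.13 and 0.13 m and y of mandarin2 in the frame of pan between -0.08 and 0.08 m and z of mandarin2 in the frame of pan between 0 and 0.085 m and x of bar0 in the frame of bin between -0.105 and 0.105 m and y of bar0 in the frame of bin between -0.08 and 0.08 m and z of bar0 in the frame of bin between -0.005 and 0.055 m and linear speed of each of bar0, bar1, board below 0.02 m/s and x of bar1 in the frame of bin between -0.105 and 0.105 m and y of bar1 in the frame of bin between -0.08 and 0.08 m and z of bar1 in the frame of bin between -0.005 and 0.055 m and angle between board's own z axis and vertical below 0.07 rad and distance of board from where it was at the start of the episode below 0.04 m and angle between each of pan, bin's own z axis and vertical below 0.1 rad); the robot touches nothing.
It fails at once if the robot touches a mandarin with more than 1 N (contact force between any of the fingers, the arm and mandarin0 above 1 N or contact force between any of the fingers, the arm and mandarin1 above 1 N or contact force between any of the fingers, the arm and mandarin2 above 1 N).
It fails at once if the milk jug, tamper or cup is moved more than 30 mm (distance of any of milk_jug, tamper, espresso_cup from where it was at the start of the episode above 0.03 m).
It also fails if it takes over 69 s, if anything falls off the work surface, if the arm or the gripper's body presses on something with over 40 N, if the wrist force passes 120 N, or if a joint passes its speed limit or range.

## Robot

A 6-joint arm with a two-finger parallel gripper is mounted at the origin on the work surface. World frame = base frame: x ahead of the robot, y to its left, z up, the work surface at z = 0. Lengths are in m, angles in degrees, forces in N, time in s.
With the tool pointing down it reaches from about 0.325 to 0.85 m from the base axis. Payload 15.5 kg.
Tool frame: the origin (TCP) lies on the mounting face of the last link; the fingertips stand 191 mm ahead of it and the grasp point (between the pads) lies 172 mm ahead of it (finger_overhang is the distance from the TCP to the fingertips, in m); z points along the fingers, y is the direction in which the jaws open and shut (so a half turn about z gives the same grasp; the last joint's range is limited). The gripper opens to 91 mm and grips with 3 to 60 N. Pads are 32 mm wide; open, the fingers measure 118 mm over their backs; the gripper's body (76 mm by 178 mm) begins 60 mm behind the grasp point.
Start: joints at [61.622, 28.281, 77.091, -0, 74.628, -5.472], TCP at [0.243, 0.576, 0.405] pointing down, gripper open.
Joint ranges: [-166.48, 166.48], [-47.26, 123.95], [12.59, 153.08], [-70.14, 250.14], [6.76, 159.57], [-176.63, 176.63]. Speed limits (degrees/s): [108.29, 108.29, 147.25, 172.46, 172.46, 172.46].

## Interface

Orientations are given as [roll, pitch, yaw] about the fixed x, y, z axes, in that order (R = Rz(yaw) Ry(pitch) Rx(roll)).
In Python, from bench import * gives the robot as it stands. The module is installed in compiled form; this text tells all that it offers.
- The arm moves only by the tool step_arm, never from a script. Its argument "increments" is a list of rows, each a list of 3 entries, a list of its own where there are three numbers: the turn, a rotation vector about the world's x, y, z in degrees, then the shift along the world's x, y, z in m, then the finger opening in m, from 0 to 0.0912. In form: [[[rx, ry, rz], [tx, ty, tz], hand], ...]. A call has 1 to 12 rows; each row shifts and turns the pose as measured when the row begins; what a row does not reach is not made up. A row lasts 1/12 s, in which the tool goes at most 41.7 mm and 7.16 degrees, less where a joint would pass 70% of its speed; a pose out of reach is approached as far as the arm can. A call with a gripper value outside its range is refused whole. The fingers move at their own pace and stop on an object; "force" is the grip in N (left out, the last holds). Time passes only in rows, so rows that do not move let the fingers close. It gives the time, the measured TCP pose, the force and the opening at its end, in the units of the state.
- read_state(): the state, without advancing time (a new reading comes with each control period).
- capture(name): name is "scene" or "top" or "wrist"; returns a dict with "pixels" (400x640x3 uint8, red, green, blue), "z_map" (400x640 float32, m along the optical axis (not along the pixel's ray), 0 where there is no reading), "intrinsics" (3x3 intrinsics, pixels), "camera_from_world" (4x4, takes a point from world to camera coordinates); the wrist camera has in their place "T_tool_cam" (4x4, takes a point from camera to tool coordinates, whose origin is the TCP and whose axes are the flange's). Camera axes: x right, y up, looking along -z (the intrinsics and any distortion apply to the point x, -y, -z); pixel columns grow to the right and rows downward; lengths in m; the calibration is good to about 2 mm. The wrist camera is an equidistant fisheye: a pixel r from the principal point sees the ray r / f radians off the axis. A picture is of the moment at which its call begins: read the wrist's pose just before it.
- finish_job(): hands the job in, once; it reports no verdict.
The state is a dict: "time": time; "joint_pos": joint angles; "qvel": joint speeds; "tau": joint torques, N m; "position": TCP position; "orientation": TCP orientation; "wrist_force": force on the tool from outside, world axes, zero at the start; "moment": the same for the moment, N m; "opening": opening from 0.0 (shut) to 1.0 (fully open).
Only numpy, scipy, OpenCV 4.12 (cv2) and the standard library are available. Lean on these libraries where they do the work, as an engineer would, in place of code of your own. Each camera call takes 0.05 s, during which the arm holds its last target.

## Working session

There is one attempt and no reset: what is moved stays moved. The work goes in short steps, Python scripts to look and compute and a tool call to move; the robot and the scene stay as the last step left them, time stands still between calls to the robot, and variables do not carry over. Pictures are saved under pics/ and viewed, and the job is handed in when it is done.

Besides the shell and the picture viewer there is one more tool, called after "Emit:" by a JSON object that holds its "fn" and its "kwargs", one argument or row to a line. step_arm: Moves the arm, as the interface text tells. Its arguments: {"type":"object","properties":{"increments":{"type":"array"},"force":{"type":"number"}},"required":["increments"]}

```bash
mkdir -p pics; cat > h.py <<'E'
from bench import *
import numpy as np, cv2
def save(n,name):
    c=capture(n); cv2.imwrite(f'pics/{name}.png',c['pixels'][:,:,::-1]); return c
def world(c):
    K=c['intrinsics'];z=c['z_map'];v,u=np.mgrid[0:400,0:640]
    X=(u-K[0,2])/K[0,0]*z; Y=-(v-K[1,2])/K[1,1]*z
    P=np.stack([X,Y,-z,np.ones_like(z)],-1)
    W=P@np.linalg.inv(c['camera_from_world']).T
    W=W[...,:3]; W[z==0]=np.nan; return W
E
python3 - <<'E'
from h import *
print(read_state())
for n in ('scene','top'):
    c=save(n,n+'0'); W=world(c); np.savez(n+'0.npz',W=W,p=c['pixels']); print(c['intrinsics'],c['camera_from_world'])
    print(np.nanmin(W,(0,1)),np.nanmax(W,(0,1)))
save('wrist','wrist0')
E
```

```text
{'time': 0.0, 'joint_pos': array([ 6.16213864e+01,  2.83138164e+01,  7.71275399e+01,  7.55893603e-04,
        7.46312454e+01, -5.47294057e+00]), 'qvel': array([ 0.04647114,  0.05590424, -0.00344077,  0.04223531,  0.07401831,
       -0.0222729 ]), 'tau': array([ 1.26851908e-03, -8.78816843e+01, -3.81844461e+01,  7.09180813e-02,
        5.35200513e-02, -5.46386275e-05]), 'position': array([0.24319021, 0.57557235, 0.40414731]), 'orientation': array([-1.79927799e+02, -7.64972711e-03,  1.57094121e+02]), 'wrist_force': array([-0.60770967, -0.93936947,  0.24284516]), 'moment': array([-0.00727168, -0.00334079, -0.00966319]), 'opening': 0.9979334632405138}
[[405.11018371   0.         328.63727815]
 [  0.         405.11018371 200.11335863]
 [  0.           0.           1.        ]] [[-2.42971240e-01  9.70033294e-01 -6.20676455e-04  2.05311867e-01]
 [-8.44668861e-01 -2.11255603e-01  4.91838983e-01  4.09412501e-01]
 [ 4.76969067e-01  1.20026994e-01  8.70685954e-01 -1.76833708e+00]
 [ 0.00000000e+00  0.00000000e+00  0.00000000e+00  1.00000000e+00]]
[-1.31107646 -1.87796308 -0.77612752] [1.4917498  1.69934218 0.68945991]
[[427.49840897   0.         314.31234013]
 [  0.         427.49840897 196.63511339]
 [  0.           0.           1.        ]] [[ 2.81597276e-02 -9.99603165e-01 -7.35918978e-04 -8.15964463e-02]
 [ 9.81882544e-01  2.75224959e-02  1.87481152e-01 -5.93260477e-01]
 [-1.87386499e-01 -6.00200416e-03  9.82267925e-01 -1.51275492e+00]
 [ 0.00000000e+00  0.00000000e+00  0.00000000e+00  1.00000000e+00]]
[-0.34868579 -1.86908681 -0.78195421] [1.530641   1.8374005  0.84965826]
```

View pics/scene0.png

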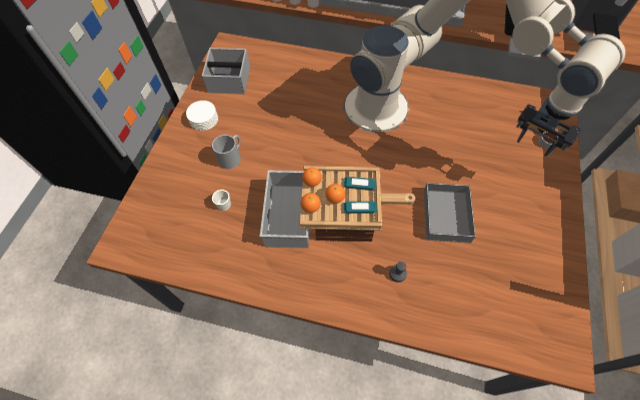

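View pics/top0.png

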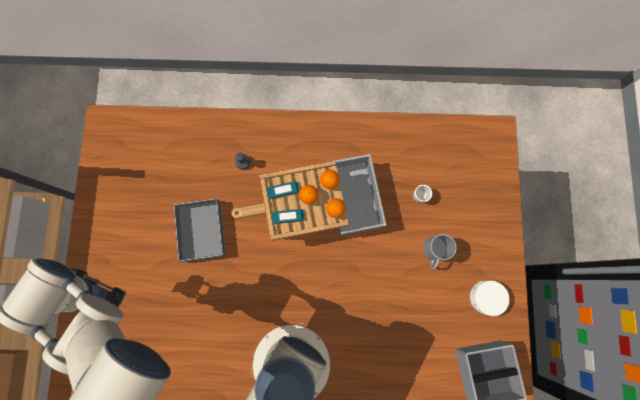

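View pics/wrist0.png

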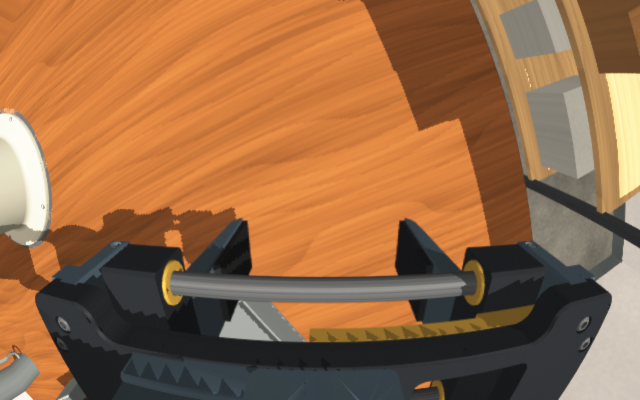

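The scene view shows the board at about (340,195) with its handle end at (410,198), the pan at (285,208), the bin at (450,212), and the tamper at (398,270). In the top view the bars are at (283,189) and (288,216), and the handle is at (237,212). Next I'll measure positions.

```bash
python3 - <<'E'
from h import *
for n in ('top','scene'):
    d=np.load(n+'0.npz');W=d['W'];p=d['p'];hsv=cv2.cvtColor(p,cv2.COLOR_RGB2HSV);H,S,V=[hsv[...,i].astype(int) for i in range(3)]
    x,y,z=W[...,0],W[...,1],W[...,2]
    roi=(x>0.3)&(x<0.9)&(y>-.35)&(y<.45)
    print(n)
    # oranges
    m=roi&(H>4)&(H<16)&(S>200)&(V>180)&(z>.165)
    k,l,s,c=cv2.connectedComponentsWithStats(m.astype(np.uint8))
    for i in range(1,k):
        if s[i,4]>60:
            q=W[l==i]; A=np.c_[2*q,np.ones(len(q))]; b=(q**2).sum(1); r=np.linalg.lstsq(A,b,rcond=None)[0]; print('orange',c[i],r[:3].round(4),np.sqrt(r[3]+r[:3]@r[:3]).round(4),q[:,2].max().round(4))
    m=roi&(z>.165)&(z<.19)&(H>75)&(H<105)&(S>100)
    k,l,s,c=cv2.connectedComponentsWithStats(m.astype(np.uint8))
    for i in range(1,k):
        if s[i,4]>40:
            q=np.float32(W[l==i]); print('teal',c[i],cv2.minAreaRect(q[:,:2]*1000),np.median(q[:,2]).round(4))
    m=roi&(z>.15)&(z<.19)&(H>8)&(H<25)&(S>60)&~((H<16)&(S>200))
    q=np.float32(W[m]); print('board',cv2.minAreaRect(q[:,:2]*1000),np.percentile(q[:,2],[5,25,50,75,95]).round(4))
    m=roi&(z>.14)&(z<.17)&(y>.14)&(y<.4)
    q=np.float32(W[m]); print('handle?',q.min(0),q.max(0),np.median(q[:,2]),cv2.minAreaRect(q[:,:2]*1000))
    for nm,zz,yy in (('bin',(.045,.065),(.12,.45)),('pan',(.09,.108),(-.35,-.02))):
        m=roi&(z>zz[0])&(z<zz[1])&(y>yy[0])&(y<yy[1])
        m=cv2.morphologyEx(m.astype(np.uint8),cv2.MORPH_OPEN,np.ones((2,2)))>0
        q=np.float32(W[m]); print(nm,cv2.minAreaRect(q[:,:2]*1000),np.median(q[:,2]))
    m=(x>.3)&(x<1)&(y>-.6)&(y<.45)&(z>.02)&(z<.3)
    k,l,s,c=cv2.connectedComponentsWithStats(m.astype(np.uint8))
    for i in range(1,k):
        if s[i,4]>60: q=W[l==i];print('blob',c[i],q.min(0).round(3),q.max(0).round(3))
E
```

```text
top
orange [328.5443787  178.80473373] [ 0.6319 -0.1137  0.193 ] 0.0283 0.2202
orange [306.98837209 193.98837209] [ 0.5777 -0.0439  0.1925] 0.0283 0.2221
orange [334.30898876 207.66853933] [ 0.5347 -0.1358  0.1918] 0.0289 0.2253
teal [282.97916667 190.1875    ] ((595.1944580078125, 43.262451171875), (36.225948333740234, 106.37678527832031), 14.420723915100098) 0.1719
teal [287.73825503 216.75167785] ((504.66021728515625, 23.466079711914062), (35.62891387939453, 104.5513916015625), 6.971856594085693) 0.1711
board ((552.7181396484375, 27.731002807617188), (229.69419860839844, 381.62530517578125), 12.513543128967285) [0.151  0.1534 0.1563 0.1635 0.1693]
handle? [0.4966573  0.14005253 0.14082809] [0.5421569  0.21452892 0.16267553] 0.15386596 ((519.0026245117188, 175.55276489257812), (34.58013916015625, 78.38853454589844), 12.433530807495117)
bin ((463.1151123046875, 352.49627685546875), (208.59967041015625, 159.39697265625), 10.1243896484375) nan
pan ((618.413330078125, -223.092529296875), (286.3064270019531, 180.03472900390625), 12.474987983703613) nan
blob [241.72777778 159.88888889] [
[... 865 characters left out ...]
3129882812, 175.75457763671875), (34.21177673339844, 80.12019348144531), 14.23505687713623)
bin ((449.1290283203125, 363.4332580566406), (241.70399475097656, 182.4820556640625), 10.097359657287598) 0.045444667
pan ((605.4338989257812, -197.5279998779297), (263.18438720703125, 211.54257202148438), 11.20461654663086) nan
blob [226.17751479 149.69230769] [ 0.345 -0.562  0.021] [ 0.472 -0.472  0.111]
blob [332.9889711  203.05374843] [ 0.429 -0.319  0.02 ] [0.75  0.214 0.223]
blob [450.05752754 211.65361077] [0.348 0.257 0.02 ] [0.583 0.449 0.061]
blob [220.70531401 198.71497585] [ 0.591 -0.495  0.021] [ 0.653 -0.432  0.062]
blob [398.45064378 271.27038627] [0.71  0.187 0.02 ] [0.762 0.242 0.091]
```

Emit:
{"fn": "step_arm", "kwargs": {
  "increments": [
    [[0, 0, -4.5], [0.023, -0.034, 0], 0.09],
    [[0, 0, -4.5], [0.023, -0.034, 0], 0.09],
    [[0, 0, -4.5], [0.023, -0.034, 0], 0.09],
    [[0, 0, -4.5], [0.023, -0.034, 0], 0.09],
    [[0, 0, -4.5], [0.023, -0.034, 0], 0.09],
    [[0, 0, -4.5], [0.023, -0.034, 0], 0.09],
    [[0, 0, -4.5], [0.023, -0.034, 0], 0.09],
    [[0, 0, -4.5], [0.023, -0.034, 0], 0.09],
    [[0, 0, -4.5], [0.023, -0.034, 0], 0.09],
    [[0, 0, -4.5], [0.023, -0.034, 0], 0.09],
    [[0, 0, -4.5], [0.023, -0.034, 0], 0.09],
    [[0, 0, -4.5], [0.023, -0.034, 0], 0.09]
  ],
  "force": 30
}}

```text
time: 1.15
position: [0.5168, 0.1614, 0.4024]
orientation: [-179.9, -0.1, 101.3]
wrist_force: [0.5, 0.8, 0.2]
opening: 0.987
```

Emit:
{"fn": "step_arm", "kwargs": {
  "increments": [
    [[0, 0, 1.2], [0.006, 0.002, -0.01], 0.09],
    [[0, 0, 0], [0, 0, -0.015], 0.09],
    [[0, 0, 0], [0, 0, -0.015], 0.09],
    [[0, 0, 0], [0, 0, 0], 0.09]
  ]
}}

```text
time: 1.48
position: [0.5282, 0.1548, 0.3613]
orientation: [179.9, 0.0, 101.6]
wrist_force: [-0.7, -0.2, -1.6]
opening: 0.989
```

```bash
python3 - <<'E'
from h import *
s=read_state();print(s['position'],s['orientation'],s['joint_pos'])
c=save('wrist','w1');print(c['T_tool_cam'],c['intrinsics']);save('top','t1')
E
```

```text
[0.52815642 0.15481917 0.36126169] [1.79890474e+02 1.38045900e-03 1.01635739e+02] [ 1.01203807e+01  2.50512035e+01  9.08820998e+01  1.68779483e-03
  6.39571726e+01 -1.51609967e+00]
[[-4.19056087e-05  9.56857287e-01  2.90558309e-01  8.21403549e-02]
 [ 9.99999363e-01 -2.87540321e-04  1.09114289e-03 -1.92823729e-04]
 [ 1.12761526e-03  2.90558169e-01 -9.56856666e-01  1.97961435e-02]
 [ 0.00000000e+00  0.00000000e+00  0.00000000e+00  1.00000000e+00]] [[309.70691629   0.         322.97847999]
 [  0.         309.70691629 196.92812536]
 [  0.           0.           1.        ]]
```

View pics/w1.png

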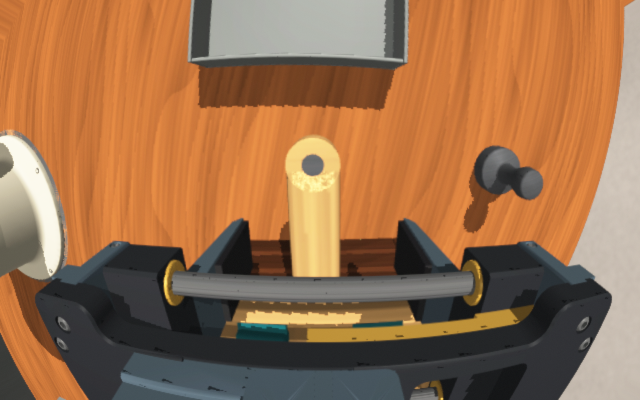

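Emit:
{"fn": "step_arm", "kwargs": {
  "increments": [
    [[0, 0, 0.8], [-0.005, 0.009, -0.005], 0.09],
    [[0, 0, 0], [0, 0, -0.01], 0.09],
    [[0, 0, 0], [0, 0, -0.015], 0.09],
    [[0, 0, 0], [0, 0, -0.01], 0.09],
    [[0, 0, 0], [0, 0, -0.003], 0.09],
    [[0, 0, 0], [0, 0, 0], 0.09]
  ]
}}

```text
time: 2.08
position: [0.522, 0.1684, 0.3207]
orientation: [179.4, -0.0, 102.9]
wrist_force: [-0.2, -0.4, -0.1]
opening: 0.984
```

Emit:
{"fn": "step_arm", "kwargs": {
  "increments": [
    [[0, 0, 0], [0, 0, -0.004], 0.06],
    [[0, 0, 0], [0, 0, 0], 0.045],
    [[0, 0, 0], [0, 0, 0], 0.04],
    [[0, 0, 0], [0, 0, 0], 0.036],
    [[0, 0, 0], [0, 0, 0], 0.033],
    [[0, 0, 0], [0, 0, 0], 0.03],
    [[0, 0, 0], [0, 0, 0], 0.02],
    [[0, 0, 0], [0, 0, 0], 0.02],
    [[0, 0, 0], [0, 0, 0], 0.02],
    [[0, 0, 0], [0, 0, 0], 0.02]
  ],
  "force": 30
}}

```text
time: 2.92
position: [0.5219, 0.169, 0.3185]
orientation: [179.3, -0.0, 102.9]
wrist_force: [-1.3, -0.4, 0.4]
opening: 0.376
```

```bash
python3 - <<'E'
from h import *
s=read_state();print(s['position'],s['orientation'],s['opening']*.0912,s['wrist_force'],s['moment'])
c=save('wrist','w2');save('scene','s2')
E
```

```text
[0.52192573 0.1689977  0.3184539 ] [ 1.79311665e+02 -2.05235804e-02  1.02886696e+02] 0.034271139768272826 [-1.25185647 -0.435606    0.38933667] [-0.05113218  0.25543024 -0.6678523 ]
```

View pics/s2.png

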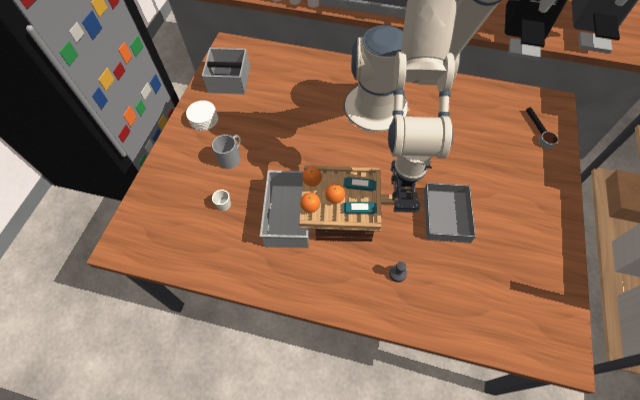

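Emit:
{"fn": "step_arm", "kwargs": {
  "increments": [
    [[0.49, 0.11, 0], [0.0004, -0.0016, 0.003], 0.02],
    [[0.49, 0.11, 0], [0.0004, -0.0017, 0.0025], 0.02],
    [[0.49, 0.11, 0], [0.0004, -0.0017, 0.0025], 0.02],
    [[0.49, 0.11, 0], [0.0004, -0.0017, 0.0025], 0.02],
    [[0.49, 0.11, 0], [0.0004, -0.0017, 0.0025], 0.02],
    [[0.49, 0.11, 0], [0.0004, -0.0018, 0.0025], 0.02],
    [[0.49, 0.11, 0], [0.0004, -0.0018, 0.0025], 0.02],
    [[0.49, 0.11, 0], [0.0004, -0.0018, 0.0025], 0.02]
  ],
  "force": 30
}}

```text
time: 3.68
position: [0.5249, 0.1539, 0.3401]
orientation: [179.4, -4.5, 102.9]
wrist_force: [-1.9, 0.7, -3.0]
opening: 0.374
```

```bash
cat >> h.py <<'E'
def tilt():
    from scipy.spatial.transform import Rotation as R
    s=read_state(); 
    R0=R.from_euler('xyz',[179.3117,-.0205,102.887],degrees=True); p0=np.array([.52193,.169,.31845])
    bx=np.array([np.cos(np.radians(12.5)),np.sin(np.radians(12.5)),0]); by=np.array([-bx[1],bx[0],0])
    rv=(R.from_euler('xyz',s['orientation'],degrees=True)*R0.inv()).as_rotvec(degrees=True)
    d=(s['position']-p0)*1000; th=np.radians(rv@bx)
    want=[0,288*np.cos(th)-188.5*np.sin(th)-288,288*np.sin(th)+188.5*np.cos(th)-188.5]
    print('t',s['time'],'rv b',[round(v,2) for v in (rv@bx,rv@by,rv[2])],'d b',[round(v,1) for v in (d@bx,d@by,d[2])],'want',np.round(want,1),'F',s['wrist_force'].round(1),'op',round(s['opening']*91.2,1))
E
python3 -c "
from h import *
tilt()"
```

```text
t 3.6833 rv b [np.float64(4.46), np.float64(0.12), np.float64(0.01)] d b [np.float64(-0.3), np.float64(-15.4), np.float64(21.7)] want [  0.  -15.5  21.8] F [-1.9  0.7 -3. ] op 34.1
```

Emit:
{"fn": "step_arm", "kwargs": {
  "increments": [
    [[0.49, 0.11, 0], [0.0004, -0.0018, 0.0024], 0.02],
    [[0.49, 0.11, 0], [0.0004, -0.0018, 0.0024], 0.02],
    [[0.49, 0.11, 0], [0.0004, -0.0019, 0.0023], 0.02],
    [[0.49, 0.11, 0], [0.0004, -0.0019, 0.0023], 0.02],
    [[0.49, 0.11, 0], [0.0004, -0.0019, 0.0023], 0.02],
    [[0.49, 0.11, 0], [0.0004, -0.0019, 0.0023], 0.02],
    [[0.49, 0.11, 0], [0.0004, -0.0019, 0.0023], 0.02],
    [[0.49, 0.11, 0], [0.0004, -0.002, 0.0023], 0.02],
    [[0.49, 0.11, 0], [0.0004, -0.002, 0.0023], 0.02],
    [[0.49, 0.11, 0], [0.0004, -0.002, 0.0022], 0.02],
    [[0, 0, 0], [0, 0, 0], 0.02]
  ]
}}

```text
time: 4.6
position: [0.5296, 0.1321, 0.3664]
orientation: [179.3, -10.1, 102.9]
wrist_force: [-0.9, 1.4, -2.6]
opening: 0.371
```

```bash
python3 -c "
from h import *
tilt();save('scene','s3')"
```

```text
t 4.6 rv b [np.float64(10.07), np.float64(0.08), np.float64(0.01)] d b [np.float64(-0.5), np.float64(-37.7), np.float64(47.9)] want [  0.  -37.4  47.5] F [-0.9  1.4 -2.6] op 33.8
```

View pics/s3.png

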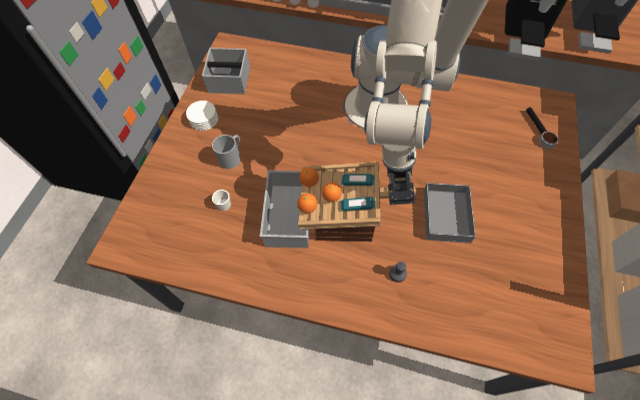

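Emit:
{"fn": "step_arm", "kwargs": {
  "increments": [
    [[0.49, 0.11, 0], [0.0006, -0.0021, 0.0021], 0.02],
    [[0.49, 0.11, 0], [0.0006, -0.0021, 0.0021], 0.02],
    [[0.49, 0.11, 0], [0.0005, -0.0021, 0.0021], 0.02],
    [[0.49, 0.11, 0], [0.0005, -0.0021, 0.0021], 0.02],
    [[0.49, 0.11, 0], [0.0005, -0.0021, 0.0021], 0.02],
    [[0.49, 0.11, 0], [0.0005, -0.0021, 0.0021], 0.02],
    [[0.49, 0.11, 0], [0.0005, -0.0021, 0.0021], 0.02],
    [[0.49, 0.11, 0], [0.0005, -0.0021, 0.0021], 0.02],
    [[0, 0, 0], [0, 0, 0], 0.02],
    [[0, 0, 0], [0, 0, 0], 0.02]
  ]
}}

```text
time: 5.48
position: [0.534, 0.1135, 0.3847]
orientation: [179.3, -14.5, 102.9]
wrist_force: [-1.6, 0.9, -3.3]
opening: 0.372
```

```bash
python3 -c "
from h import *
tilt();save('scene','s4')"
```

```text
t 5.4833 rv b [np.float64(14.5), np.float64(0.13), np.float64(0.01)] d b [np.float64(-0.3), np.float64(-56.8), np.float64(66.2)] want [  0.  -56.4  66.1] F [-1.6  0.9 -3.3] op 33.9
```

View pics/s4.png

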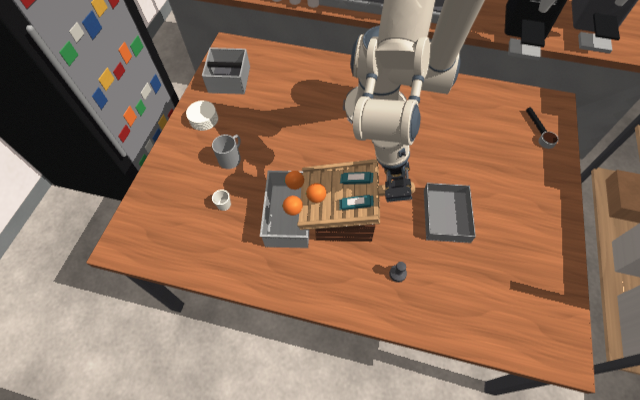

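Two mandarins, at (293,180) and (293,205), are going into the pan. The third is rolling at (317,193). I'll hold and wait.

Emit:
{"fn": "step_arm", "kwargs": {
  "increments": [
    [[0, 0, 0], [0, 0, 0], 0.02],
    [[0, 0, 0], [0, 0, 0], 0.02],
    [[0, 0, 0], [0, 0, 0], 0.02],
    [[0, 0, 0], [0, 0, 0], 0.02],
    [[0, 0, 0], [0, 0, 0], 0.02],
    [[0, 0, 0], [0, 0, 0], 0.02],
    [[0, 0, 0], [0, 0, 0], 0.02],
    [[0, 0, 0], [0, 0, 0], 0.02],
    [[0, 0, 0], [0, 0, 0], 0.02],
    [[0, 0, 0], [0, 0, 0], 0.02]
  ]
}}

```text
time: 6.37
position: [0.5339, 0.1138, 0.3842]
orientation: [179.4, -14.4, 102.9]
wrist_force: [-2.2, -1.2, -4.9]
opening: 0.369
```

```bash
python3 -c "
from h import *
tilt();save('scene','s5')"
```

```text
t 6.3667 rv b [np.float64(14.42), np.float64(0.16), np.float64(0.07)] d b [np.float64(-0.3), np.float64(-56.4), np.float64(65.7)] want [  0.  -56.   65.8] F [-2.2 -1.2 -4.9] op 33.6
```

View pics/s5.png

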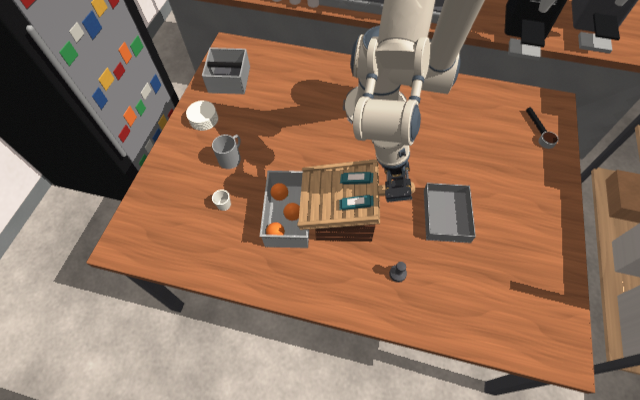

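All three mandarins are in the pan at (279,191), (291,211) and (275,230), and both bars are still on the board. Now I'll lower the board.

Emit:
{"fn": "step_arm", "kwargs": {
  "increments": [
    [[-0.59, -0.13, 0], [-0.0005, 0.0026, -0.0024], 0.02],
    [[-0.59, -0.13, 0], [-0.0005, 0.0026, -0.0024], 0.02],
    [[-0.59, -0.13, 0], [-0.0005, 0.0026, -0.0025], 0.02],
    [[-0.59, -0.13, 0], [-0.0005, 0.0025, -0.0025], 0.02],
    [[-0.59, -0.13, 0], [-0.0005, 0.0025, -0.0026], 0.02],
    [[-0.59, -0.13, 0], [-0.0005, 0.0025, -0.0026], 0.02],
    [[-0.59, -0.13, 0], [-0.0005, 0.0024, -0.0026], 0.02],
    [[-0.59, -0.13, 0], [-0.0005, 0.0024, -0.0027], 0.02],
    [[-0.59, -0.13, 0], [-0.0005, 0.0024, -0.0027], 0.02],
    [[-0.59, -0.13, 0], [-0.0005, 0.0023, -0.0027], 0.02],
    [[-0.59, -0.13, 0], [-0.0005, 0.0023, -0.0027], 0.02],
    [[0, 0, 0], [0, 0, 0], 0.02]
  ]
}}

```text
time: 7.42
position: [0.5276, 0.1441, 0.3522]
orientation: [179.4, -7.0, 103.0]
wrist_force: [-0.7, -1.8, -4.1]
opening: 0.376
```

```bash
python3 -c "
from h import *
tilt();save('scene','s6')"
```

```text
t 7.4167 rv b [np.float64(7.01), np.float64(0.18), np.float64(0.08)] d b [np.float64(0.2), np.float64(-25.6), np.float64(33.8)] want [  0.  -25.2  33.7] F [-0.7 -1.8 -4.1] op 34.3
```

Emit:
{"fn": "step_arm", "kwargs": {
  "increments": [
    [[-0.59, -0.13, 0], [-0.0006, 0.0023, -0.0027], 0.02],
    [[-0.59, -0.13, 0], [-0.0006, 0.0023, -0.0027], 0.02],
    [[-0.59, -0.13, 0], [-0.0005, 0.0023, -0.0028], 0.02],
    [[-0.59, -0.13, 0], [-0.0005, 0.0022, -0.0028], 0.02],
    [[-0.59, -0.13, 0], [-0.0005, 0.0022, -0.0028], 0.02],
    [[-0.59, -0.13, 0], [-0.0005, 0.0021, -0.0029], 0.02],
    [[-0.59, -0.13, 0], [-0.0005, 0.0021, -0.0029], 0.02],
    [[-0.59, -0.13, 0], [-0.0005, 0.0021, -0.0029], 0.02],
    [[-0.59, -0.13, 0], [-0.0005, 0.002, -0.003], 0.02],
    [[-0.3, -0.07, 0], [-0.0002, 0.001, -0.0015], 0.02],
    [[0, 0, 0], [0, 0, 0], 0.02]
  ]
}}

```text
time: 8.38
position: [0.5225, 0.1668, 0.3227]
orientation: [179.4, -0.7, 103.0]
wrist_force: [-0.7, -1.9, -3.3]
opening: 0.373
```

```bash
python3 -c "
from h import *
tilt();save('scene','s6b')"
```

```text
t 8.3833 rv b [np.float64(0.69), np.float64(0.12), np.float64(0.08)] d b [np.float64(0.1), np.float64(-2.3), np.float64(4.3)] want [ 0.  -2.3  3.5] F [-0.7 -1.9 -3.3] op 34.0
```

Emit:
{"fn": "step_arm", "kwargs": {
  "increments": [
    [[-0.3, -0.07, 0], [-0.0003, 0.001, -0.0018], 0.02],
    [[-0.3, -0.07, 0], [-0.0003, 0.001, -0.0018], 0.02],
    [[0, 0, 0], [0, 0, -0.0005], 0.02],
    [[0, 0, 0], [0, 0, 0], 0.02]
  ]
}}

```text
time: 8.77
position: [0.522, 0.1689, 0.3187]
orientation: [179.4, -0.1, 102.9]
wrist_force: [-1.3, -0.9, -3.0]
opening: 0.373
```

```bash
python3 -c "
from h import *
tilt()"
```

```text
t 8.7667 rv b [np.float64(0.07), np.float64(0.07), np.float64(0.06)] d b [np.float64(0.1), np.float64(-0.1), np.float64(0.3)] want [ 0.  -0.2  0.4] F [-1.3 -0.9 -3. ] op 34.0
```

Emit:
{"fn": "step_arm", "kwargs": {
  "increments": [
    [[0, 0, 0], [0, 0, 0], 0.04],
    [[0, 0, 0], [0, 0, 0], 0.05],
    [[0, 0, 0], [0, 0, 0], 0.07],
    [[0, 0, 0], [0, 0, 0], 0.08],
    [[0, 0, 0], [0, 0, 0], 0.08],
    [[0, 0, 0], [0, 0, 0.01], 0.08],
    [[0, 0, 0], [0, 0, 0.02], 0.08],
    [[0, 0, 0], [0, 0, 0.02], 0.08],
    [[0, 0, 0], [0, 0, 0.02], 0.08],
    [[0, 0, 0], [0, 0, 0.02], 0.08],
    [[0, 0, 0], [0, 0, 0.01], 0.08],
    [[0, 0, 0], [0, 0, 0], 0.08]
  ]
}}

```text
time: 9.77
position: [0.5219, 0.1686, 0.4283]
orientation: [179.2, -0.1, 103.0]
wrist_force: [-0.0, 0.9, -0.5]
opening: 0.877
```

```bash
python3 - <<'E'
from h import *
tilt()
for n in ('top','scene'):
    c=save(n,n+'7'); W=world(c); p=c['pixels'];hsv=cv2.cvtColor(p,cv2.COLOR_RGB2HSV);H,S,V=[hsv[...,i].astype(int) for i in range(3)]
    x,y,z=W[...,0],W[...,1],W[...,2]
    m=(x>.4)&(x<.8)&(y>-.2)&(y<.15)&(z>.163)&(z<.19)&(((H>75)&(H<105)&(S>90))|((S<60)&(V>150)))
    k,l,s,cc=cv2.connectedComponentsWithStats(m.astype(np.uint8))
    for i in range(1,k):
        if s[i,4]>40:
            q=np.float32(W[l==i]); print('bar',s[i,4],cc[i].round(),cv2.minAreaRect(q[:,:2]*1000),np.median(q[:,2]).round(4))
    m=(x>.4)&(x<.8)&(y>-.2)&(y<.25)&(z>.15)&(z<.175)&(H>8)&(H<25)&(S>60)
    q=np.float32(W[m]);print('board',cv2.minAreaRect(q[:,:2]*1000),np.percentile(q[:,2],[5,50,95]))
E
```

```text
t 9.7667 rv b [np.float64(0.07), np.float64(-0.09), np.float64(0.1)] d b [np.float64(-0.1), np.float64(-0.3), np.float64(109.9)] want [ 0.  -0.2  0.3] F [-0.   0.9 -0.5] op 80.0
bar 252 [283. 188.] ((598.9869995117188, 43.746246337890625), (38.734161376953125, 106.18290710449219), 14.044915199279785) 0.1719
bar 229 [286. 215.] ((507.4994201660156, 24.747249603271484), (36.47132873535156, 104.0682144165039), 7.369633674621582) 0.1714
board ((561.3301391601562, -2.6316375732421875), (229.3971405029297, 318.20159912109375), 11.740757942199707) [0.15090656 0.15595783 0.16865425]
bar 255 [360. 184.] ((512.174072265625, 25.34652328491211), (41.29241180419922, 105.29124450683594), 7.178664684295654) 0.171
bar 258 [359. 208.] ((602.6616821289062, 42.689781188964844), (37.168460845947266, 106.24929809570312), 14.158763885498047) 0.1711
board ((554.39404296875, 27.909500122070312), (235.13499450683594, 380.789794921875), 12.06124210357666) [0.15084519 0.15511981 0.16728139]
```

View pics/top7.png

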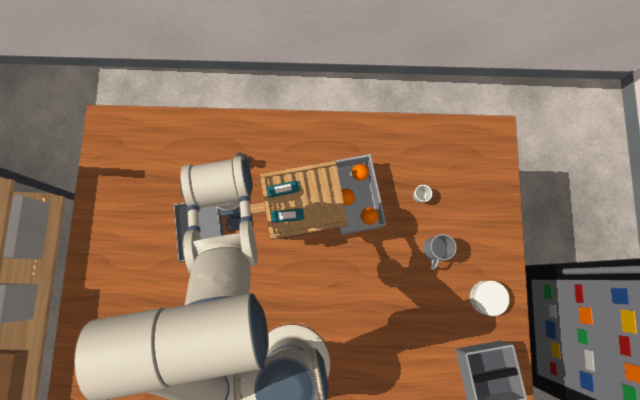

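View pics/scene7.png

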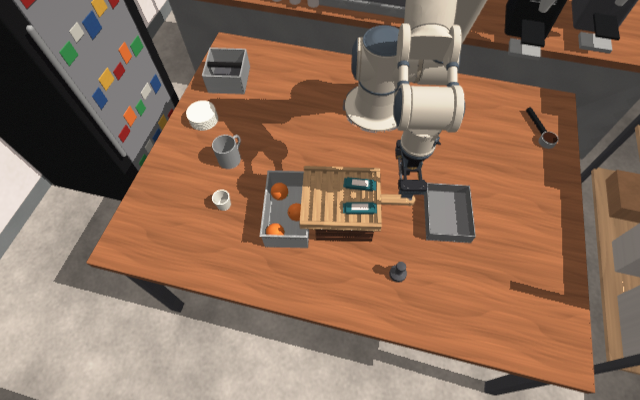

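The board lies flat, the fruit is in the pan, and the bars measure about (0.510, 0.025) and (0.601, 0.043). I'll move over the first bar.

Emit:
{"fn": "step_arm", "kwargs": {
  "increments": [
    [[0, 0, -1], [-0.002, -0.02, -0.005], 0.062],
    [[0, 0, -1], [-0.002, -0.024, -0.01], 0.062],
    [[0, 0, -1], [-0.002, -0.024, -0.01], 0.062],
    [[0, 0, -1], [-0.002, -0.024, -0.005], 0.062],
    [[0, 0, -1], [-0.002, -0.024, 0], 0.062],
    [[0, 0, -0.5], [-0.001, -0.014, 0], 0.062],
    [[0, 0, 0], [0, 0, 0], 0.062],
    [[0, 0, 0], [0, 0, 0], 0.062]
  ]
}}

```text
time: 10.53
position: [0.5071, 0.0341, 0.3878]
orientation: [180.0, -0.2, 97.3]
wrist_force: [0.7, -0.3, -0.3]
opening: 0.681
```

```bash
cat >> h.py <<'E'
def wproj(P,c,s):
    from scipy.spatial.transform import Rotation as R
    T=np.eye(4);T[:3,:3]=R.from_euler('xyz',s['orientation'],degrees=True).as_matrix();T[:3,3]=s['position']
    q=np.linalg.inv(T@c['T_tool_cam'])@np.append(P,1); v=np.array([q[0],-q[1],-q[2]]);K=c['intrinsics']
    th=np.arctan2(np.hypot(v[0],v[1]),v[2]);r=th*K[0,0];n=np.hypot(v[0],v[1]);return np.array([K[0,2]+r*v[0]/n,K[1,2]+r*v[1]/n])
def wcloud(c,s):
    from scipy.spatial.transform import Rotation as R
    K=c['intrinsics'];v,u=np.mgrid[0:400,0:640];a=u-K[0,2];b=v-K[1,2];r=np.hypot(a,b)+1e-9;th=r/K[0,0];z=c['z_map']
    t=np.tan(np.minimum(th,1.5)); P=np.stack([a/r*t*z,-b/r*t*z,-z,np.ones_like(z)],-1)
    T=np.eye(4);T[:3,:3]=R.from_euler('xyz',s['orientation'],degrees=True).as_matrix();T[:3,3]=s['position']
    W=(P@(T@c['T_tool_cam']).T)[...,:3];W[z==0]=np.nan;return W
def bars(c,s):
    W=wcloud(c,s);hsv=cv2.cvtColor(c['pixels'],cv2.COLOR_RGB2HSV);H,S,V=[hsv[...,i].astype(int) for i in range(3)]
    m=(W[...,2]>.16)&(W[...,2]<.185)&(H>75)&(H<105)&(S>90)|((W[...,2]>.167)&(W[...,2]<.18)&(S<60)&(V>150))
    k,l,st,cc=cv2.connectedComponentsWithStats(m.astype(np.uint8))
    for i in range(1,k):
        if st[i,4]>150: q=np.float32(W[l==i]);print('wbar',st[i,4],cc[i].round(),cv2.minAreaRect(q[:,:2]*1000),np.median(q[:,2]))
E
python3 - <<'E'
from h import *
s=read_state();print(s['position'],s['orientation'])
c=save('wrist','w8');bars(c,s)
E
```

```text
[0.50714726 0.03407099 0.38780653] [179.97135734  -0.21873308  97.33992684]
wbar 4835 [444. 202.] ((593.7398681640625, 57.075645446777344), (39.30298614501953, 80.28055572509766), 13.475360870361328) 0.17194982
wbar 6210 [322. 219.] ((505.6113586425781, 36.9283447265625), (38.75263214111328, 84.00634765625), 7.266181468963623) 0.17223758
```

View pics/w8.png

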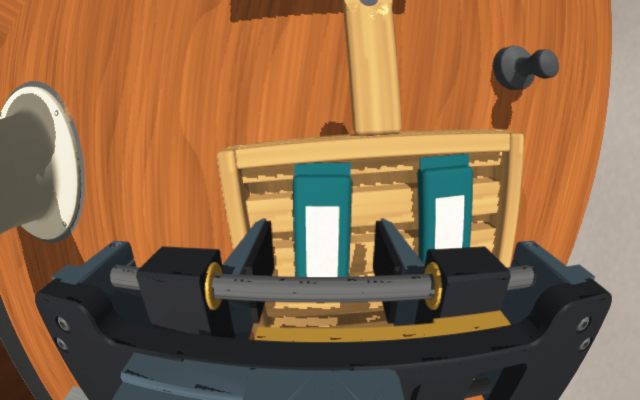

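The fingers straddle the first bar, with its centre at column 322 against a finger mid-point of about 321. I'll descend and grip.

Emit:
{"fn": "step_arm", "kwargs": {
  "increments": [
    [[0, 0, 0], [0.001, -0.006, -0.01], 0.062],
    [[0, 0, 0], [0, 0, -0.012], 0.062],
    [[0, 0, 0], [0, 0, -0.008], 0.062],
    [[0, 0, 0], [0, 0, -0.003], 0.062],
    [[0, 0, 0], [0, 0, 0], 0.062]
  ]
}}

```text
time: 11.0
position: [0.5084, 0.0306, 0.3509]
orientation: [-180.0, -0.2, 97.6]
wrist_force: [0.1, 0.3, 0.7]
opening: 0.679
```

Emit:
{"fn": "step_arm", "kwargs": {
  "increments": [
    [[0, 0, 0], [-0.001, -0.002, -0.002], 0.055],
    [[0, 0, 0], [0, 0, 0], 0.045],
    [[0, 0, 0], [0, 0, 0], 0.035],
    [[0, 0, 0], [0, 0, 0], 0.03],
    [[0, 0, 0], [0, 0, 0], 0.03],
    [[0, 0, 0], [0, 0, 0], 0.03],
    [[0, 0, 0], [0, 0, 0.005], 0.03],
    [[0, 0, 0], [0, 0, 0.015], 0.03],
    [[0, 0, 0], [0, 0, 0.02], 0.03],
    [[0, 0, 0], [0, 0, 0.01], 0.03],
    [[0, 0, 0], [0, 0, 0], 0.03]
  ],
  "force": 12
}}

```text
time: 11.92
position: [0.5072, 0.029, 0.4025]
orientation: [-180.0, -0.2, 97.7]
wrist_force: [0.5, -0.3, -1.2]
opening: 0.435
```

```bash
python3 - <<'E'
from h import *
s=read_state();print(s['position'],s['orientation'],s['opening']*91.2)
c=save('wrist','w9');save('scene','s9')
E
```

```text
[0.50720004 0.0290087  0.40249843] [-179.98540961   -0.24919639   97.72030456] 39.65003542770711
```

View pics/w9.png

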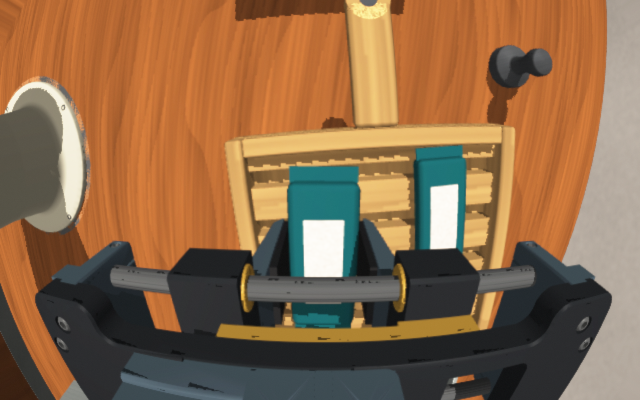

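Emit:
{"fn": "step_arm", "kwargs": {
  "increments": [
    [[0, 0, 0.4], [-0.006, 0.02, 0], 0.03],
    [[0, 0, 0.4], [-0.008, 0.028, 0], 0.03],
    [[0, 0, 0.4], [-0.008, 0.028, 0], 0.03],
    [[0, 0, 0.4], [-0.008, 0.028, 0], 0.03],
    [[0, 0, 0.4], [-0.008, 0.028, 0], 0.03],
    [[0, 0, 0.4], [-0.008, 0.028, 0], 0.03],
    [[0, 0, 0], [-0.008, 0.028, 0], 0.03],
    [[0, 0, 0], [-0.008, 0.028, 0], 0.03],
    [[0, 0, 0], [-0.008, 0.028, 0], 0.03],
    [[0, 0, 0], [-0.006, 0.022, 0], 0.03],
    [[0, 0, 0], [-0.003, 0.012, 0], 0.03],
    [[0, 0, 0], [0, 0, 0], 0.03]
  ]
}}

```text
time: 13.02
position: [0.4205, 0.3176, 0.3905]
orientation: [-179.2, -0.1, 100.0]
wrist_force: [-0.2, -1.1, -1.4]
opening: 0.435
```

Emit:
{"fn": "step_arm", "kwargs": {
  "increments": [
    [[0, 0, 0], [0, 0.014, -0.01], 0.03],
    [[0, 0, 0], [0, 0.012, -0.02], 0.03],
    [[0, 0, 0], [0, 0, -0.025], 0.03],
    [[0, 0, 0], [0, 0, -0.025], 0.03],
    [[0, 0, 0], [0, 0, -0.02], 0.03],
    [[0, 0, 0], [0, 0, 0], 0.03],
    [[0, 0, 0], [0, 0, 0], 0.03]
  ]
}}

```text
time: 13.6
position: [0.42, 0.3419, 0.2833]
orientation: [-179.0, 0.0, 100.1]
wrist_force: [-0.0, 0.3, 0.2]
opening: 0.434
```

```bash
python3 - <<'E'
from h import *
s=read_state();print(s['position'],s['orientation'],s['opening']*91.2)
c=save('wrist','w10');save('scene','s10')
W=wcloud(c,s);z=W[...,2]
m=(z>.045)&(z<.062)&(W[...,1]>.2)&(W[...,1]<.5)&(W[...,0]<.62);q=np.float32(W[m])
print(cv2.minAreaRect(q[:,:2]*1000),q.min(0),q.max(0))
E
```

```text
[0.42001499 0.34185308 0.28333122] [-1.78992027e+02  1.17155568e-02  1.00077224e+02] 39.60341271294426
((462.730712890625, 353.6851806640625), (210.57138061523438, 160.71446228027344), 9.745360374450684) [0.34636912 0.26234865 0.0450008 ] [0.5784392  0.45016813 0.05748371]
```

View pics/w10.png

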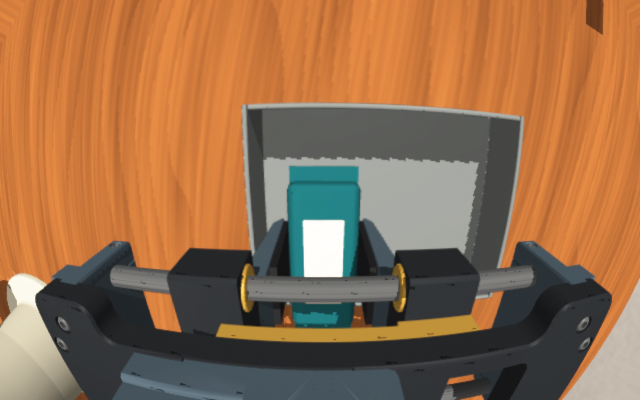

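View pics/s10.png

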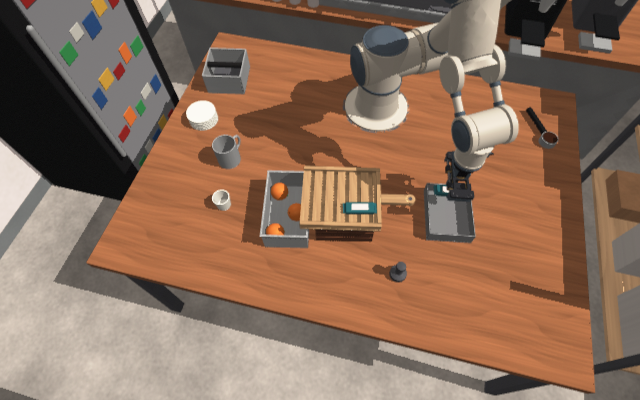

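Emit:
{"fn": "step_arm", "kwargs": {
  "increments": [
    [[0, 0, 0], [0.002, 0.005, -0.012], 0.03],
    [[0, 0, 0], [0, 0, -0.018], 0.03],
    [[0, 0, 0], [0, 0, -0.018], 0.03],
    [[0, 0, 0], [0, 0, -0.012], 0.03],
    [[0, 0, 0], [0, 0, -0.004], 0.03],
    [[0, 0, 0], [0, 0, 0], 0.03],
    [[0, 0, 0], [0, 0, 0], 0.03]
  ]
}}

```text
time: 14.28
position: [0.4255, 0.3494, 0.2222]
orientation: [-179.8, -0.3, 100.0]
wrist_force: [0.3, 0.0, -0.8]
opening: 0.439
```

Emit:
{"fn": "step_arm", "kwargs": {
  "increments": [
    [[0, 0, 0], [-0.003, -0.001, -0.008], 0.03],
    [[0, 0, 0], [0, 0, -0.008], 0.03],
    [[0, 0, 0], [0, 0, -0.002], 0.03],
    [[0, 0, 0], [0, 0, 0], 0.03],
    [[0, 0, 0], [0, 0, 0], 0.03]
  ]
}}

```text
time: 14.7
position: [0.4229, 0.3489, 0.2046]
orientation: [-180.0, -0.4, 100.0]
wrist_force: [-0.5, 0.9, -0.1]
opening: 0.434
```

Emit:
{"fn": "step_arm", "kwargs": {
  "increments": [
    [[0, 0, 0], [0, 0, -0.003], 0.03],
    [[0, 0, 0], [0, 0, 0], 0.03],
    [[0, 0, 0], [0, 0, 0], 0.045],
    [[0, 0, 0], [0, 0, 0], 0.055],
    [[0, 0, 0], [0, 0, 0], 0.058],
    [[0, 0, 0], [0, 0, 0.005], 0.058],
    [[0, 0, 0], [0, 0, 0.02], 0.06],
    [[0, 0, 0], [0, 0, 0.035], 0.06],
    [[0, 0, 0], [0, 0, 0.04], 0.06],
    [[0, 0, 0], [0, 0, 0.04], 0.06],
    [[0, 0, 0], [0, 0, 0.03], 0.06],
    [[0, 0, 0], [0, 0, 0], 0.06]
  ]
}}

```text
time: 15.7
position: [0.4213, 0.3477, 0.3804]
orientation: [-179.8, -0.4, 100.0]
wrist_force: [0.7, 1.2, 1.0]
opening: 0.657
```

```bash
python3 - <<'E'
from h import *
s=read_state();print(s['position'],s['orientation'],s['opening']*91.2)
c=save('wrist','w11');save('scene','s11')
E
```

```text
[0.42126867 0.34771939 0.38044354] [-179.84485729   -0.35529216  100.00768734] 59.942787048622435
```

View pics/w11.png

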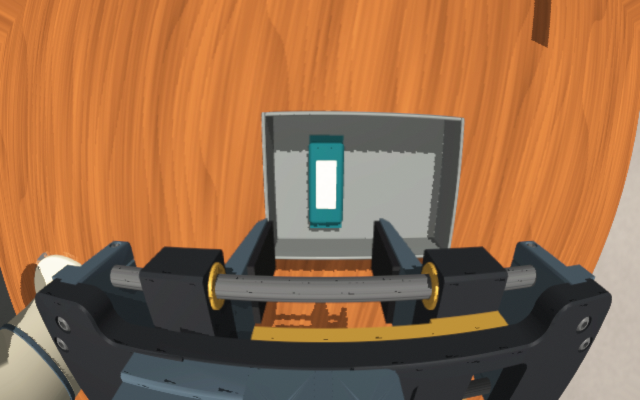

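Emit:
{"fn": "step_arm", "kwargs": {
  "increments": [
    [[0, 0, 0.4], [0.01, -0.018, 0.01], 0.06],
    [[0, 0, 0.4], [0.016, -0.028, 0.005], 0.06],
    [[0, 0, 0.4], [0.016, -0.028, 0], 0.06],
    [[0, 0, 0.4], [0.016, -0.028, 0], 0.06],
    [[0, 0, 0.4], [0.016, -0.028, 0], 0.06],
    [[0, 0, 0.4], [0.016, -0.028, 0], 0.06],
    [[0, 0, 0.4], [0.016, -0.028, 0], 0.06],
    [[0, 0, 0.4], [0.016, -0.028, 0], 0.06],
    [[0, 0, 0.4], [0.016, -0.026, 0], 0.06],
    [[0, 0, 0.4], [0.014, -0.022, 0], 0.06],
    [[0, 0, 0], [0.008, -0.012, 0], 0.06],
    [[0, 0, 0], [0, 0, 0], 0.06]
  ]
}}

```text
time: 16.8
position: [0.5812, 0.0588, 0.3752]
orientation: [-178.1, -0.3, 104.4]
wrist_force: [-0.1, -0.4, 0.5]
opening: 0.657
```

Emit:
{"fn": "step_arm", "kwargs": {
  "increments": [
    [[0, 0, 0], [0, 0, 0], 0.06],
    [[0, 0, 0], [0, 0, 0], 0.06]
  ]
}}

```text
time: 16.97
position: [0.5804, 0.0591, 0.373]
orientation: [-177.8, -0.4, 104.3]
wrist_force: [-0.9, -0.6, 0.0]
opening: 0.654
```

```bash
python3 - <<'E'
from h import *
s=read_state();print(s['position'],s['orientation'],s['opening']*91.2)
c=save('wrist','w12');bars(c,s)
E
```

```text
[0.58044097 0.05907242 0.37304265] [-177.84841847   -0.38065056  104.30417801] 59.67643641761841
wbar 4684 [352. 227.] ((592.562744140625, 65.66912841796875), (39.08839797973633, 63.040435791015625), 14.509969711303711) 0.17209765
wbar 1048 [352. 312.] ((608.2412719726562, 2.0966110229492188), (38.99799346923828, 27.288469314575195), 15.23930835723877) 0.17209685
```

View pics/w12.png

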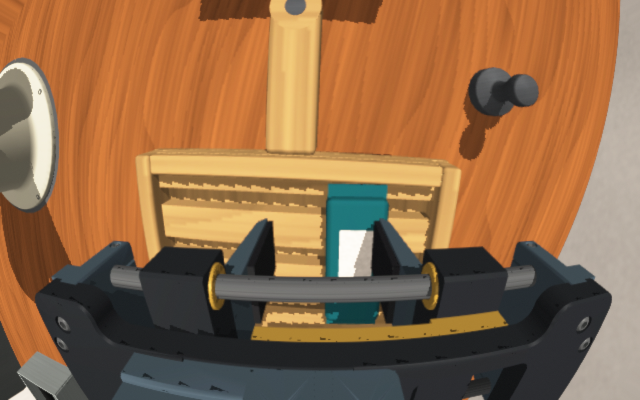

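Emit:
{"fn": "step_arm", "kwargs": {
  "increments": [
    [[0.3, -1, 0.2], [0.008, -0.007, 0.006], 0.06],
    [[0.2, -0.8, 0], [0.008, -0.006, 0.004], 0.06],
    [[0, 0, 0], [0, 0, 0], 0.06],
    [[0, 0, 0], [0, 0, 0], 0.06]
  ]
}}

```text
time: 17.35
position: [0.5967, 0.0484, 0.3844]
orientation: [-179.9, -0.4, 104.8]
wrist_force: [-0.5, 0.2, -0.4]
opening: 0.655
```

Emit:
{"fn": "step_arm", "kwargs": {
  "increments": [
    [[0, 0, 0], [0.0005, -0.002, -0.01], 0.06],
    [[0, 0, 0], [0, 0, -0.012], 0.06],
    [[0, 0, 0], [0, 0, -0.006], 0.06],
    [[0, 0, 0], [0, 0, -0.001], 0.06],
    [[0, 0, 0], [0, 0, 0], 0.06]
  ]
}}

```text
time: 17.77
position: [0.5968, 0.0466, 0.3532]
orientation: [-180.0, -0.4, 104.8]
wrist_force: [0.3, -0.3, 0.8]
opening: 0.658
```

```bash
python3 - <<'E'
from h import *
s=read_state();print(s['position'],s['orientation'],s['wrist_force'])
c=save('wrist','w13')
E
```

```text
[0.5968289  0.0466116  0.35321235] [-179.95601053   -0.4316325   104.84242955] [ 0.33493795 -0.26926346  0.7716455 ]
```

View pics/w13.png

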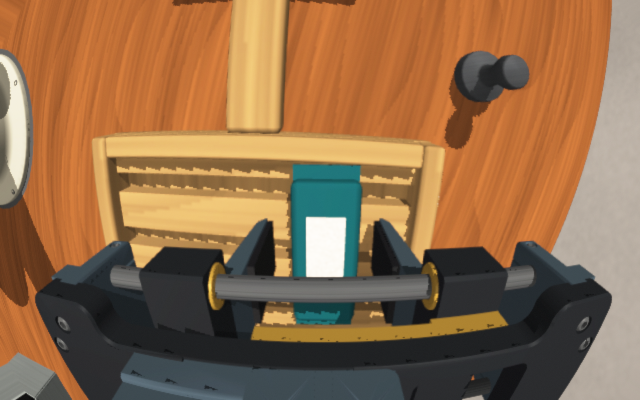

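The bar is centred between the fingers (326 against 323), so I'll lower the last 4 mm and grip.

Emit:
{"fn": "step_arm", "kwargs": {
  "increments": [
    [[0, 0, 0], [0, -0.002, -0.004], 0.055],
    [[0, 0, 0], [0, 0, 0], 0.045],
    [[0, 0, 0], [0, 0, 0], 0.035],
    [[0, 0, 0], [0, 0, 0], 0.03],
    [[0, 0, 0], [0, 0, 0], 0.03],
    [[0, 0, 0], [0, 0, 0], 0.03],
    [[0, 0, 0], [0, 0, 0.005], 0.03],
    [[0, 0, 0], [0, 0, 0.015], 0.03],
    [[0, 0, 0], [0, 0, 0.02], 0.03],
    [[0, 0, 0], [0, 0, 0.015], 0.03],
    [[0, 0, 0], [0, 0, 0], 0.03]
  ],
  "force": 12
}}

```text
time: 18.73
position: [0.5966, 0.0445, 0.4078]
orientation: [-179.9, -0.4, 104.8]
wrist_force: [0.6, -0.3, -0.7]
opening: 0.431
```

Emit:
{"fn": "step_arm", "kwargs": {
  "increments": [
    [[0, 0, -0.6], [-0.006, 0.02, 0], 0.03],
    [[0, 0, -0.6], [-0.008, 0.028, 0], 0.03],
    [[0, 0, -0.6], [-0.008, 0.028, 0], 0.03],
    [[0, 0, -0.6], [-0.008, 0.028, 0], 0.03],
    [[0, 0, -0.6], [-0.008, 0.028, 0], 0.03],
    [[0, 0, -0.6], [-0.008, 0.028, 0], 0.03],
    [[0, 0, -0.6], [-0.008, 0.028, 0], 0.03],
    [[0, 0, 0], [-0.008, 0.028, 0], 0.03],
    [[0, 0, 0], [-0.008, 0.028, 0], 0.03],
    [[0, 0, 0], [-0.008, 0.028, 0], 0.03],
    [[0, 0, 0], [-0.005, 0.018, 0], 0.03],
    [[0, 0, 0], [0, 0, 0], 0.03]
  ]
}}

```text
time: 19.73
position: [0.5074, 0.3456, 0.4048]
orientation: [-180.0, -0.4, 100.2]
wrist_force: [0.0, -0.2, -1.0]
opening: 0.436
```

Emit:
{"fn": "step_arm", "kwargs": {
  "increments": [
    [[0, 0, 0], [0, 0, 0], 0.03],
    [[0, 0, 0], [0, 0, 0], 0.03]
  ]
}}

```text
time: 19.9
position: [0.5068, 0.3462, 0.4039]
orientation: [-179.9, -0.3, 100.3]
wrist_force: [0.4, 0.4, -0.9]
opening: 0.44
```

Next: y +0.015, then down to about 0.26.

Emit:
{"fn": "step_arm", "kwargs": {
  "increments": [
    [[0, 0, 0], [0.001, 0.008, -0.01], 0.03],
    [[0, 0, 0], [0, 0.007, -0.02], 0.03],
    [[0, 0, 0], [0, 0, -0.025], 0.03],
    [[0, 0, 0], [0, 0, -0.03], 0.03],
    [[0, 0, 0], [0, 0, -0.03], 0.03],
    [[0, 0, 0], [0, 0, -0.015], 0.03],
    [[0, 0, 0], [0, 0, 0], 0.03],
    [[0, 0, 0], [0, 0, 0], 0.03]
  ]
}}

```text
time: 20.57
position: [0.5105, 0.3573, 0.2653]
orientation: [179.9, -0.3, 99.8]
wrist_force: [1.0, 0.6, -0.4]
opening: 0.438
```

```bash
python3 - <<'E'
from h import *
s=read_state();print(s['position'],s['orientation'],s['opening']*91.2)
c=save('wrist','w14')
E
```

```text
[0.51053202 0.35729436 0.26527544] [179.92609677  -0.34343279  99.81034722] 39.97503914510877
```

View pics/w14.png

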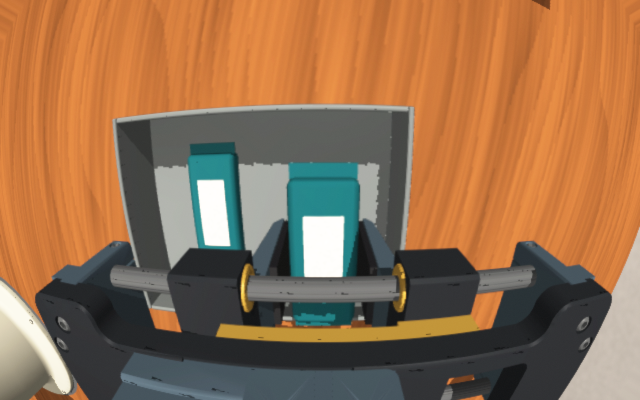

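Emit:
{"fn": "step_arm", "kwargs": {
  "increments": [
    [[0, 0, 0], [-0.004, 0.003, -0.01], 0.03],
    [[0, 0, 0], [0, 0, -0.015], 0.03],
    [[0, 0, 0], [0, 0, -0.014], 0.03],
    [[0, 0, 0], [0, 0, -0.01], 0.03],
    [[0, 0, 0], [0, 0, -0.002], 0.03],
    [[0, 0, 0], [0, 0, 0], 0.03],
    [[0, 0, 0], [0, 0, 0], 0.03]
  ]
}}

```text
time: 21.2
position: [0.5078, 0.3617, 0.2173]
orientation: [179.3, -0.6, 99.7]
wrist_force: [0.0, 0.7, 0.5]
opening: 0.438
```

Emit:
{"fn": "step_arm", "kwargs": {
  "increments": [
    [[0, 0, 0], [0, 0, -0.006], 0.03],
    [[0, 0, 0], [0, 0, -0.006], 0.03],
    [[0, 0, 0], [0, 0, -0.001], 0.03],
    [[0, 0, 0], [0, 0, 0], 0.03]
  ]
}}

```text
time: 21.53
position: [0.5084, 0.3621, 0.2051]
orientation: [179.1, -0.6, 99.7]
wrist_force: [0.3, 0.4, -0.7]
opening: 0.436
```

Emit:
{"fn": "step_arm", "kwargs": {
  "increments": [
    [[0, 0, 0], [0, 0, -0.003], 0.03],
    [[0, 0, 0], [0, 0, 0], 0.03],
    [[0, 0, 0], [0, 0, 0], 0.045],
    [[0, 0, 0], [0, 0, 0], 0.053],
    [[0, 0, 0], [0, 0, 0], 0.055],
    [[0, 0, 0], [0, 0, 0.005], 0.055],
    [[0, 0, 0], [0, 0, 0.02], 0.055],
    [[0, 0, 0], [0, 0, 0.035], 0.055],
    [[0, 0, 0], [0, 0, 0.04], 0.055],
    [[0, 0, 0], [0, 0, 0.04], 0.055],
    [[0, 0, 0], [0, 0, 0.03], 0.055],
    [[0, 0, 0], [0, 0, 0], 0.055]
  ]
}}

```text
time: 22.53
position: [0.5065, 0.361, 0.3802]
orientation: [179.3, -0.6, 99.7]
wrist_force: [0.3, 0.2, 0.4]
opening: 0.6
```

Emit:
{"fn": "step_arm", "kwargs": {
  "increments": [
    [[0, 0, 0], [-0.02, 0.01, 0.02], 0.055],
    [[0, 0, 0], [-0.02, 0.01, 0.02], 0.055],
    [[0, 0, 0], [-0.01, 0.01, 0.02], 0.055],
    [[0, 0, 0], [0, 0, 0], 0.055],
    [[0, 0, 0], [0, 0, 0], 0.055],
    [[0, 0, 0], [0, 0, 0], 0.055]
  ]
}}

```text
time: 23.03
position: [0.4541, 0.391, 0.4477]
orientation: [178.9, -0.8, 99.7]
wrist_force: [-0.1, 0.1, -0.1]
opening: 0.606
```

```bash
python3 - <<'E'
from h import *
s=read_state();print(s['time'],s['position'],s['orientation'])
c=save('wrist','w15')
for n in ('scene','top'):
    c=save(n,n+'15');W=world(c);p=c['pixels'];hsv=cv2.cvtColor(p,cv2.COLOR_RGB2HSV);H,S,V=[hsv[...,i].astype(int) for i in range(3)]
    x,y,z=W[...,0],W[...,1],W[...,2]
    m=(x>.3)&(x<.85)&(y>-.4)&(y<0)&(H>2)&(H<16)&(S>200)&(z>.03)&(z<.12)
    k,l,st,cc=cv2.connectedComponentsWithStats(m.astype(np.uint8))
    for i in range(1,k):
        if st[i,4]>30:q=W[l==i];print('orange',st[i,4],cc[i].round(),q.mean(0).round(3),q[:,2].max().round(3))
    m=(x>.4)&(x<.8)&(y>-.2)&(y<.25)&(z>.145)&(z<.175)&(H>8)&(H<25)&(S>60)
    q=np.float32(W[m]);print('board',cv2.minAreaRect(q[:,:2]*1000))
    m=(x>.4)&(x<.8)&(y>-.17)&(y<.1)&(z>.16)&(z<.175);q=W[m];print('rail plane',np.linalg.lstsq(np.c_[q[:,:2],np.ones(len(q))],q[:,2],rcond=None)[0])
    m=(x>.3)&(x<.62)&(y>.22)&(y<.5)&(H>75)&(H<105)&(S>90)&(z<.15);q=W[m];print('teal z',q[:,2].max() if len(q) else 0)
E
```

```text
23.0333 [0.45413393 0.39101452 0.44769402] [178.92431562  -0.75609617  99.66452799]
orange 61 [282. 194.] [ 0.547 -0.251  0.049] 0.061
orange 71 [294. 215.] [ 0.624 -0.184  0.055] 0.069
board ((555.9091186523438, 28.381988525390625), (232.3313446044922, 381.4732666015625), 12.00700855255127)
rail plane [0.00063842 0.0025163  0.16456808]
teal z 0.028239829570510633
orange 185 [360. 172.] [ 0.694 -0.231  0.058] 0.075
orange 153 [348. 196.] [ 0.599 -0.186  0.062] 0.076
orange 180 [370. 216.] [ 0.53  -0.267  0.058] 0.076
board ((555.0928955078125, 28.29962158203125), (228.8868408203125, 382.00189208984375), 11.964274406433105)
rail plane [-0.00104437  0.00404875  0.16598818]
teal z 0.031090009471159474
```

View pics/w15.png

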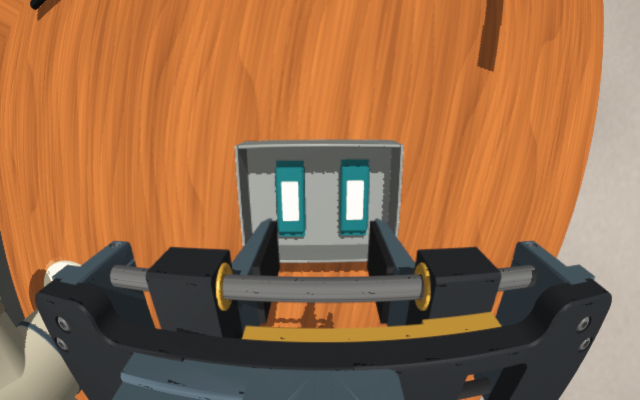

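View pics/scene15.png

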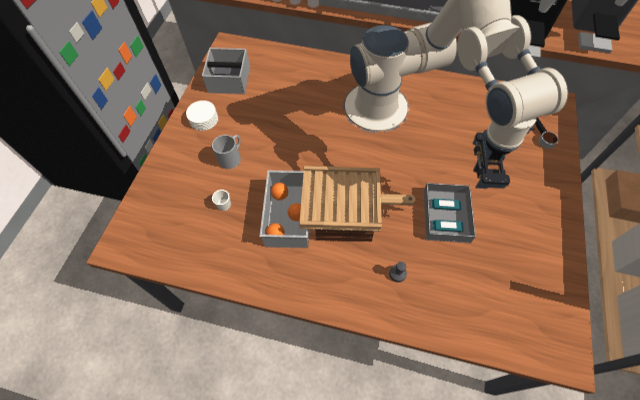

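Both bars are flat in the bin at (445,203) and (447,226). The board is level and within about 3 mm of its start. All three mandarins are in the pan, the bystanders haven't moved, and the arm is clear of everything. I'm handing in.

```bash
python3 -c "
from h import *
print(finish_job())"
```

```text
the job is handed in; nothing more can be done
None
```

I handed the job in at about 23 s of the 69 s allowed, with every part of the task done as far as my checks can show; no verdict is reported.

**What I did:** I gripped the board's handle and tipped it slowly about the crate edge to about 14.5°. All three mandarins rolled into the pan and both bars stayed on the board. I then lowered the board back, and put each bar in turn into the grey bin.

**Last checks:**
- **Mandarins:** the top view shows all three in the pan, with tops at about 75 mm. In the scene view the colour filter picked out only two, but the third is visible in the picture.
- **Bars:** both lie flat inside the bin, with tops at about 30 mm, below its 55 mm rim.
- **Board:** it is level to within 0.3°, about 3 mm and 0.5° from where it started.
- **Bystanders:** the jug, tamper and cup look untouched in the final picture. I did not re-measure them.
- **Robot:** the arm stood clear of everything, and the wrist force I read after each move never went above about 6 N.

The top and scene cameras disagreed by 3 to 5 mm in x on the bars, so I used the wrist camera for the final alignment over each bar.

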